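# Tip a tall carton over and square it against the stop

### The arm

A 6-joint arm with a two-finger parallel gripper is mounted at the origin on the work surface. World frame = base frame: x ahead of the robot, y to its left, z up, the work surface at z = 0. Lengths are in m, angles in rad, forces in N, time in s.
With the tool pointing down it reaches from about 0.325 to 1 m from the base axis. Payload 5.1 kg.
Tool frame: the origin (TCP) lies on the centre line of the jaws, within the pads' length; the fingertips stand 25 mm ahead of it and the grasp point (between the pads) lies 6 mm ahead of it; y points along the fingers, x is the direction in which the jaws open and shut, and the axes are right-handed (so a half turn about y gives the same grasp; the last joint's range is limited). The gripper opens to 85 mm and grips with 20 to 120 N. Pads are 22 mm wide; open, the fingers measure 114 mm over their backs; the gripper's body (76 mm by 85 mm) begins 54 mm behind the grasp point. The pads swing forward as they close: fully open they stand 13 mm farther back than shut.
Start: joints at [-1.271, 0.124, 1.65, -0, 1.367, -0.083], TCP at [0.243, -0.603, 0.256] pointing down, gripper open.
Joint ranges: [-2.61, 2.61], [-1.02, 2.33], [0.03, 2.71], [-1.35, 4.49], [0.32, 2.68], [-2.91, 2.91]. Speed limits (rad/s): [2.57, 2.57, 3.14, 3.14, 3.14, 3.14].

### API

Orientations are given as a unit quaternion [w, x, y, z].
In Python, from bench import robot gives the robot as it stands. Calls block until the motion is done:
- robot.move_pose(position, orientation): joint-space move of the TCP to a pose.
- robot.move_straight(position, rotation=None, rate=0.15): straight line of the TCP; rotation=None keeps the orientation; rate is the mean speed in m/s.
- robot.goto_joints(angles): joint-space move.
- robot.gripper_to(opening, f_grip=None): finger opening in m; f_grip is the grip in N (None keeps the last); returns when the fingers have stopped.
- robot.hold(seconds).
- robot.ik(position, orientation): joint angles nearest the present ones, or None.
- robot.sense(): the state.
- robot.read_camera(name): name is "scene" or "top"; returns the picture (480x640x3 uint8, red, green, blue); there is no depth.
- robot.get_calibration(name): a dict with "intrinsics" (3x3 intrinsics, pixels), "k1" (the pictures are not rectified: a ray, as slopes to the right and down, at radius r is drawn at 1 + k1 r^2 times it, then the intrinsics apply), "R" (3x3) and "t" (3): a world point X has camera coordinates R X + t. Camera axes: x right, y down, z forward; pixel columns grow to the right and rows downward; lengths in m; the calibration is good to about 2 mm. A picture is of the moment at which its call begins. get_calibration takes no time and is no camera call.
A pose or a line that the arm cannot do raises robot.PlanningError and nothing moves.
- robot.close_job(): hands the job in, once; it reports no verdict.
The state is a dict: "time": time; "joints": joint angles; "dq": joint speeds; "effort": joint torques, N m; "ee_pos": TCP position; "ee_rot": TCP orientation; "force": force on the tool from outside, world axes, zero at the start; "torque": the same for the moment, N m; "width": finger opening in m.
Only numpy, scipy, OpenCV 4.12 (cv2) and the standard library are available. Lean on these libraries where they do the work, as an engineer would, in place of code of your own. Each camera call takes 0.05 s, during which the arm holds its last target.

### The job

The tall cardboard carton stands at one end of the plywood squaring board. Tip it over by pushing so that it lies on its broad side with its top end towards the red stop, slide it along the board until that end is flat against the stop's red plate and wholly in front of it, and press it home there for about a second with roughly 10 newtons. What is inside is fragile, so never push or bump it harder than that by much; leave the bottle, tape roll and small box where they are, and leave the carton lying against the stop.

Things in the scene. Friction and masses are not known exactly. Their poses are not given: they have to be found in the camera images.
- carton: Sealed brown carton standing upright, 120 (its x) x 92 (its y) x 230 mm high (its z, up at the start), too thick to grasp. Origin: centre of its underside (foot end). Its -y face looks roughly towards the stop and is the face it must come to lie on (then 92 mm high). Tipped about its lower edge it balances at about 22 degrees.
- carton_center (a point): Centre of the carton, 115 mm above its underside. The carton weighs 0.3 to 0.65 kg, evenly filled; sliding it on the board takes 1 to 4.5 N, which is part of what the robot feels while pressing.
- carton_top (a point): Centre of the carton's top end face, 230 mm from its underside; axes as the carton's. This face is to be pressed against the stop.
- board: Plywood squaring board fixed on the table, 240 (x) x 580 (y) x 12 mm thick, with a blue line along each long side. Origin: centre of its underside, on the table. The carton stands near its +y end and the stop is fixed near its -y end.
- stop: Stop fixed on the board: steel bracket, in front of it a red upright plate 190 mm wide (x), 75 high, 8 thick. +y points to the carton. Origin: on the board's top, on the plate's centre line. The plate is locked, rigid, with its front face anywhere from y = 0 to +25 mm in this frame (0 is 22.5 mm in front of the bracket); that setting differs each time, is not measured and must be felt for.
- water_bottle: Bystander: clear water bottle, diameter 64 mm, 200 mm high, standing on the table beyond the board. Origin: centre of its underside.
- tape_roll: Bystander: brown tape roll lying flat, diameter 100 mm, 48 mm high. Origin: centre of its underside.
- small_box: Bystander: small cardboard box 70 x 100 x 55 mm high. Origin: centre of its underside.

How it is judged:
By the outcome, as a careful person would: the job done as asked, in the order asked, and still so for the second after the job is handed in, with the robot touching nothing.
It also fails if it takes over 59 s, if anything falls off the work surface, if the arm or the gripper's body presses on something with over 40 N, if the wrist force passes 120 N, or if a joint passes its speed limit or range.

## Working session

There is one attempt and no reset: what is moved stays moved. The work goes in short steps, each a Python script; the robot and the scene stay as the last script left them, time stands still between calls to the robot, and variables do not carry over. Pictures are saved under pics/ and viewed, and the job is handed in when it is done.

```bash
ls; mkdir -p pics; python3 - <<'E'
from bench import robot
import cv2
for n in("scene","top"):
    im=robot.read_camera(n); cv2.imwrite(f"pics/{n}0.png",im[:,:,::-1])
    c=robot.get_calibration(n); print(n,c)
s=robot.sense(); print(s)
E
```

```text
pics
scene {'intrinsics': array([[577.09326431,   0.        , 320.59778877],
       [  0.        , 577.09326431, 237.86741132],
       [  0.        ,   0.        ,   1.        ]]), 'k1': -0.0027516989606310434, 'R': array([[-0.21778422,  0.97589683,  0.0139789 ],
       [ 0.6735784 ,  0.16065198, -0.72144514],
       [-0.70630176, -0.14770348, -0.69233049]]), 't': array([ 0.13579738, -0.297526  ,  1.50584161])}
top {'intrinsics': array([[441.98637042,   0.        , 320.37926953],
       [  0.        , 441.98637042, 242.76272073],
       [  0.        ,   0.        ,   1.        ]]), 'k1': -0.07265663878190501, 'R': array([[-2.30437248e-02, -9.99733975e-01, -9.82490819e-04],
       [-9.79434726e-01,  2.27728443e-02, -2.00471980e-01],
       [ 2.00441024e-01, -3.65733551e-03, -9.79698943e-01]]), 't': array([0.00451323, 0.64763691, 0.7468336 ])}
{'time': 0.1, 'joints': array([-1.27058628e+00,  1.24440295e-01,  1.65153083e+00,  8.17086533e-06,
        1.36751253e+00, -8.26101841e-02]), 'dq': array([-0.00051772, -0.0033819 , -0.00094651, -0.00145289, -0.00098791,
       -0.00044685]), 'effort': array([ 4.80418003e-04, -4.24932003e+01, -3.66652572e+01, -1.00716508e-05,
        3.96818592e-03,  5.31966450e-06]), 'ee_pos': array([ 0.24261879, -0.60247866,  0.25517955]), 'ee_rot': array([ 0.58641043, -0.58556878,  0.39626658, -0.39522754]), 'force': array([-0.83703604,  0.04457916,  0.10090099]), 'torque': array([-0.01571488, -0.01303918,  0.01976277]), 'width': 0.08533980787884675}
```

View pics/scene0.png

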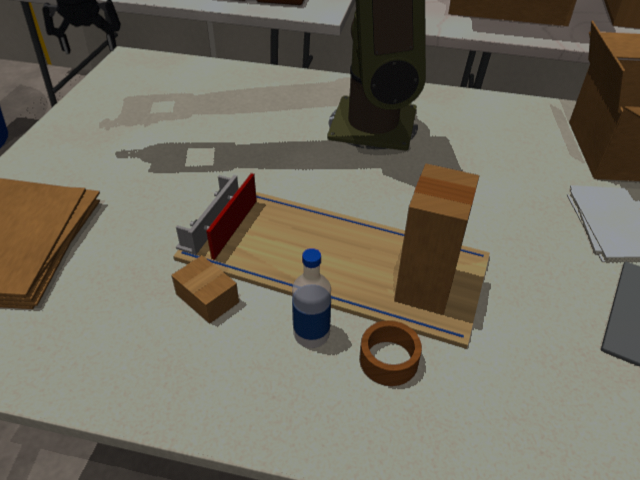

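View pics/top0.png

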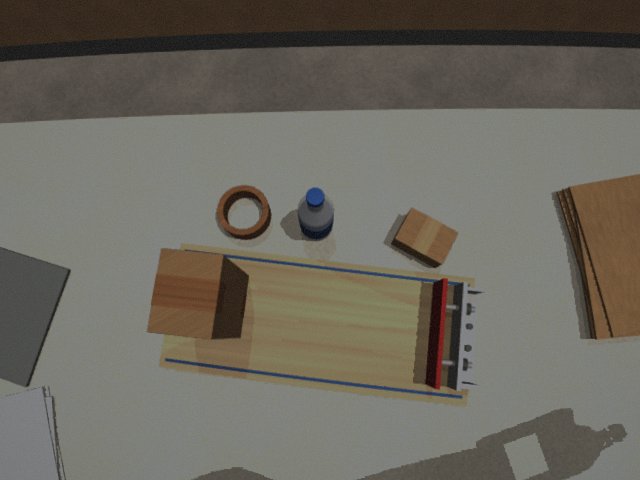

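The scene picture shows the carton standing at the right end (about 440,240), the red plate at (233,215), and the bottle, tape roll and small box along the near side. The top picture shows the board corners at about (183,244), (474,277), (467,404) and (160,370), the carton's top at (149–224, 249–338) and the plate at about (438,333). I'll zoom in for accuracy.

```bash
cat > h.py <<'E'
import numpy as np, cv2
from bench import robot
def ray(n,u,v):
    c=robot.get_calibration(n);K=c["intrinsics"]
    p=cv2.undistortPoints(np.array([[[u,v]]],float),K,np.array([c["k1"],0,0,0,0.]))[0,0]
    # exact inverse by iteration via cv2 (default)
    R=c["R"];t=c["t"]
    return -R.T@t, R.T@np.array([p[0],p[1],1])
def onz(n,u,v,z):
    o,d=ray(n,u,v); return o+d*(z-o[2])/d[2]
def proj(n,X):
    c=robot.get_calibration(n)
    return cv2.projectPoints(np.atleast_2d(np.array(X,float)),cv2.Rodrigues(c["R"])[0],c["t"],c["intrinsics"],np.array([c["k1"],0,0,0,0.]))[0][:,0]
E
python3 - <<'E'
import cv2
im=cv2.imread("pics/top0.png")
cv2.imwrite("pics/z1.png",cv2.resize(im[235:385,140:290],None,fx=4,fy=4,interpolation=cv2.INTER_CUBIC))
cv2.imwrite("pics/z2.png",cv2.resize(im[265:415,390:490],None,fx=4,fy=4,interpolation=cv2.INTER_CUBIC))
im=cv2.imread("pics/scene0.png")
cv2.imwrite("pics/z3.png",cv2.resize(im[160:350,350:500],None,fx=3,fy=3,interpolation=cv2.INTER_CUBIC))
E
```

```text
(no output)
```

View pics/z1.png

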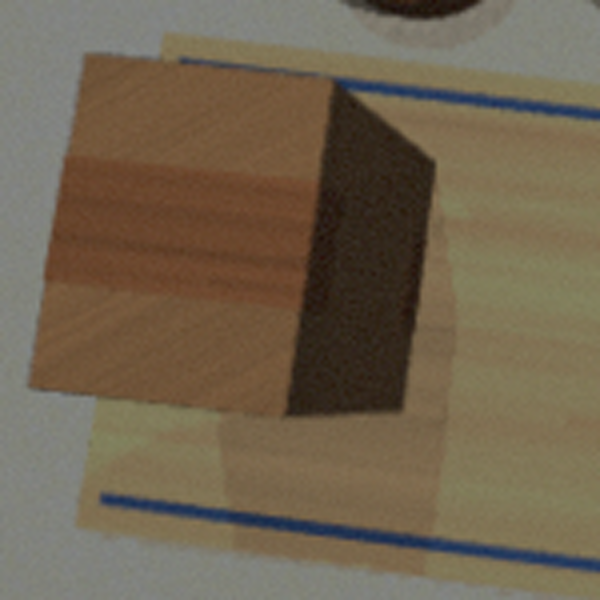

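View pics/z2.png

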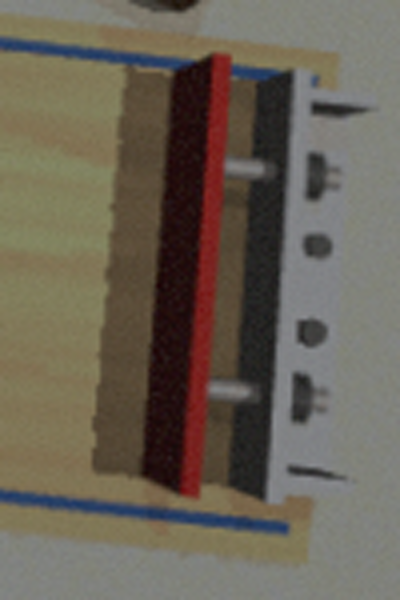

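View pics/z3.png

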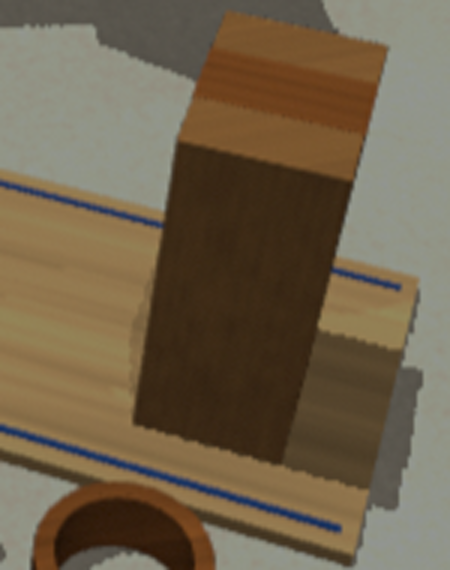

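```bash
python3 - <<'E'
from h import *
from scipy.optimize import least_squares
b=[(183,244),(474,277.8),(467,405),(159.5,366)]
# board corners from crops
b=[(140+164/4,235+33/4),(390+340/4,265+52/4),(390+308/4,265+563/4),(140+76/4,235+526/4)]
P=[onz("top",u,v,.012) for u,v in b]; print(np.round(P,4)); P=np.array(P)
print("sizes",[np.linalg.norm(P[i]-P[i-1]) for i in range(4)])
yax=(P[0]+P[3]-P[1]-P[2])[:2];print("board yaw",np.arctan2(-yax[0],yax[1]), P.mean(0))
obs=[("top",161,248.2,'t',1,1),("top",223.2,255,'t',1,-1),("top",211.7,338.7,'t',-1,-1),("top",147.2,331.7,'t',-1,1),("top",248.7,275.2,'b',1,-1),("top",240.7,337.5,'b',-1,-1),
("scene",425.3,164,'t',-1,-1),("scene",479,175,'t',-1,1),("scene",467.3,220,'t',1,1),("scene",409.3,207.3,'t',1,-1),("scene",395,301.3,'b',1,-1),("scene",444.7,314.7,'b',1,1)]
def f(p,full=False):
    x,y,a=p;r=[]
    for n,u,v,k,sx,sy in obs:
        lx,ly=sx*.06,sy*.046
        X=[x+np.cos(a)*lx-np.sin(a)*ly,y+np.sin(a)*lx+np.cos(a)*ly,.012+(.23 if k=='t' else 0)]
        r+=list(proj(n,X)[0]-[u,v])
    return np.array(r)
s=least_squares(f,[.5,.3,-.1],loss='soft_l1');print("carton",s.x);print(np.round(f(s.x).reshape(-1,2),1).tolist())
for nm,u,v,z in [("ftop+",390+213/4,265+57/4,.087),("ftop-",390+181/4,265+493/4,.087),("fbase+",390+172/4,265+72/4,.012),("fbase-",390+142/4,265+475/4,.012)]:
    print(nm,onz("top",u,v,z))
for nm,u,v in [("bottle base",316,228),("tape",244,212),("sbox",426,238)]: print(nm,onz("top",u,v,.03))
E
```

```text
[[ 0.664   0.2648  0.012 ]
 [ 0.5815 -0.3102  0.012 ]
 [ 0.3436 -0.2756  0.012 ]
 [ 0.4276  0.2988  0.012 ]]
sizes [np.float64(0.23875123627101577), np.float64(0.580819508665083), np.float64(0.24041530177801804), np.float64(0.5805339466930699)]
board yaw -0.1438973751736111 [ 0.50416441 -0.0055339   0.012     ]
carton [ 0.54383018  0.18291011 -0.11663948]
[[-1.1, 0.1], [-0.6, -0.8], [-0.7, 0.7], [-0.8, 0.7], [-0.3, -0.2], [-0.1, 0.2], [-1.2, -0.6], [-0.3, -0.1], [0.2, 0.4], [-1.2, -0.5], [-1.8, 0.8], [-1.6, 0.9]]
ftop+ [ 0.57225936 -0.22620418  0.087     ]
ftop- [ 0.38683289 -0.19938483  0.087     ]
fbase+ [ 0.57398314 -0.22678653  0.012     ]
fbase- [ 0.38612149 -0.20016476  0.012     ]
bottle base [ 0.68417545 -0.00281479  0.03      ]
tape [0.71963702 0.13713603 0.03      ]
sbox [ 0.65949517 -0.21484927  0.03      ]
```

```bash
cat >> h.py <<'E'
from scipy.spatial.transform import Rotation as Ro
def quat(yaw,s=1):
    x=s*np.array([np.cos(yaw),np.sin(yaw),0]);y=np.array([0,0,-1.]);z=np.cross(x,y)
    q=Ro.from_matrix(np.array([x,y,z]).T).as_quat();return np.array([q[3],q[0],q[1],q[2]])
BA=-.1435; BC=np.array([.5042,-.0055])
ex=np.array([np.cos(BA),np.sin(BA)]);ey=np.array([-np.sin(BA),np.cos(BA)])
def b2w(bx,by,z): return np.r_[BC+bx*ex+by*ey,z]
def w2b(p): d=np.array(p)[:2]-BC; return np.array([d@ex,d@ey])
CA=-.1166;CP=np.array([.5438,.1829]);cx=np.array([np.cos(CA),np.sin(CA)]);cy=np.array([-np.sin(CA),np.cos(CA)])
E
python3 - <<'E'
from h import *
s=robot.sense();q=s["ee_rot"];print(Ro.from_quat([q[1],q[2],q[3],q[0]]).as_matrix().round(2))
p=np.r_[CP+cy*(.046+.05),.40]
for sg in(1,-1):
    j=robot.ik(p,quat(CA,sg));print(sg,j)
    d=robot.ik(b2w(0,.05,.065),quat(BA,sg));print(d)
E
```

```text
[[ 0.37 -0.    0.93]
 [-0.93  0.    0.37]
 [-0.   -1.    0.  ]]
1 [ 3.78302677e-01  9.82499086e-03  1.53274227e+00 -4.44089210e-16
  1.59902539e+00  4.94902677e-01]
[-1.88173876e-02  2.71871668e-02  2.10027057e+00 -4.44089210e-16
  1.01413492e+00  1.24682612e-01]
-1 [ 3.78302677e-01  9.82499086e-03  1.53274227e+00 -4.44089210e-16
  1.59902539e+00 -2.64668998e+00]
None
```

```bash
python3 - <<'E'
from h import *
import cv2
s=robot.sense();p=s["ee_pos"]
robot.move_straight([p[0],p[1],.42],rate=.3)
robot.gripper_to(.06)
robot.move_pose(np.r_[CP+cy*(.046+.06),.42],quat(CA))
robot.move_straight(np.r_[CP+cy*(.046+.05),.235],rate=.2)
s=robot.sense();print(s["time"],s["ee_pos"],s["force"],s["width"])
cv2.imwrite("pics/s1.png",robot.read_camera("scene")[:,:,::-1])
E
```

```text
5.5417 [0.55576423 0.27859521 0.23680895] [0.30802881 0.18755025 1.37666505] 0.05990223648944822
```

View pics/s1.png

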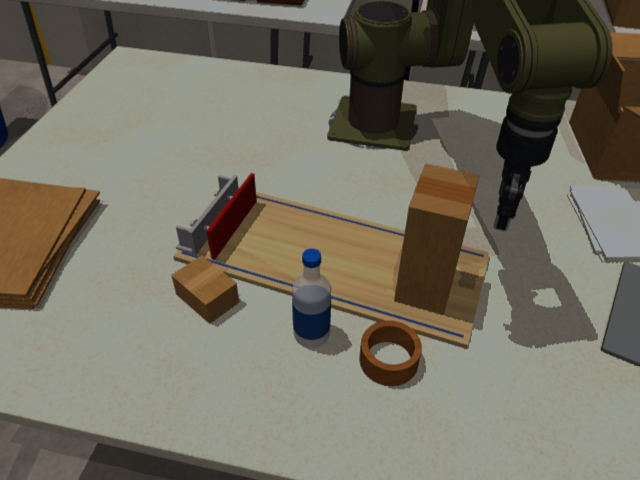

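The gripper is behind the carton, with its tip at about (502,225), and the carton hasn't been touched. Next I'll push in small steps while watching the force.

```bash
python3 - <<'E'
from h import *
s=robot.sense();f0=s["force"];p=s["ee_pos"].copy();p[2]=.235;log=[]
d=0
while d<.06:
    d+=.004
    robot.move_straight(p-np.r_[cy,0]*d,rate=.04)
    s=robot.sense();f=(s["force"]-f0);log.append((round(d*1000),round(s["time"],2),round(f[:2]@cy,2),round(f[2],2)))
    if f[:2]@cy>5: break
print(log)
import cv2
cv2.imwrite("pics/s2.png",robot.read_camera("scene")[:,:,::-1])
E
```

```text
[(4, 5.84, np.float64(0.31), np.float64(0.31)), (8, 6.09, np.float64(0.59), np.float64(0.1)), (12, 6.34, np.float64(1.15), np.float64(-0.62)), (16, 6.59, np.float64(-0.11), np.float64(-0.72)), (20, 6.84, np.float64(0.6), np.float64(-0.78)), (24, 7.09, np.float64(0.71), np.float64(-1.36)), (28, 7.34, np.float64(0.32), np.float64(-0.15)), (32, 7.59, np.float64(0.67), np.float64(-0.73)), (36, 7.84, np.float64(0.03), np.float64(-0.51)), (40, 8.09, np.float64(1.29), np.float64(-1.52)), (44, 8.34, np.float64(1.37), np.float64(-0.35)), (48, 8.59, np.float64(1.74), np.float64(0.63)), (52, 8.84, np.float64(1.17), np.float64(0.43)), (56, 9.09, np.float64(0.75), np.float64(-0.13)), (60, 9.34, np.float64(1.84), np.float64(-0.69))]
```

View pics/s2.png

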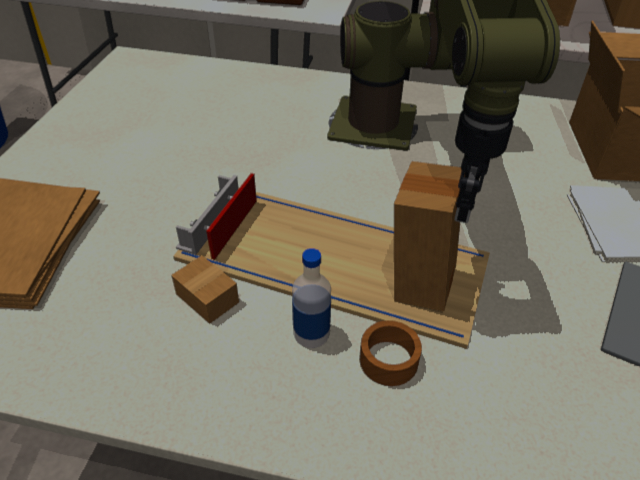

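It's tipping without sliding: the front bottom corner is still at about (395,301), and the top has moved left to about (396,195). I'll carry on slowly past the balance point.

```bash
python3 - <<'E'
from h import *
import cv2
s=robot.sense();p=s["ee_pos"].copy();p[2]=.235;log=[]
d=0;i=0
prev=robot.read_camera("scene").astype(int)
while d<.072:
    d+=.004
    robot.move_straight(p-np.r_[cy,0]*d,rate=.035)
    s=robot.sense();f=s["force"];log.append((round(d*1000),round(s["time"],2),float(round(f[:2]@cy,2))))
    if d>.036:
        im=robot.read_camera("scene")
        # left-falling carton covers region around (360,270)
        diff=np.abs(im.astype(int)-prev)[240:290,340:385].mean()
        log.append(float(round(diff,1)))
        if diff>25: break
    if f[:2]@cy>6: break
robot.hold(.6)
print(log)
cv2.imwrite("pics/s3.png",robot.read_camera("scene")[:,:,::-1])
cv2.imwrite("pics/t3.png",robot.read_camera("top")[:,:,::-1])
E
```

```text
[(4, 9.71, 1.21), (8, 9.97, 0.09), (12, 10.24, 1.44), (16, 10.51, 0.67), (20, 10.78, 0.44), (24, 11.04, 0.54), (28, 11.31, 0.61), (32, 11.57, 1.27), (36, 11.84, 0.11), 8.2, (40, 12.16, 0.21), 10.0, (44, 12.47, -0.75), 13.6, (48, 12.79, 0.74), 14.9, (52, 13.11, 0.33), 19.8, (56, 13.43, 0.64), 72.0]
```

View pics/s3.png

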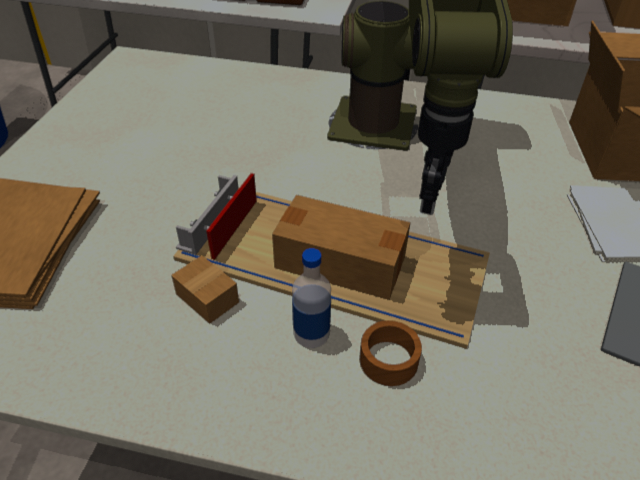

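View pics/t3.png

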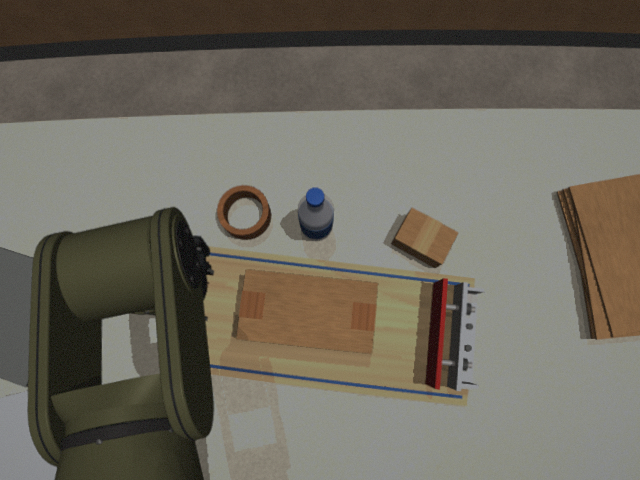

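The carton is lying flat with its top end towards the stop. In the top picture its upper face has corners at about (244,269), (378,280), (374,354) and (238,342), and the bystanders haven't moved. I'll measure it.

```bash
python3 - <<'E'
from h import *
import cv2
im=cv2.imread("pics/t3.png")
cv2.imwrite("pics/z4.png",cv2.resize(im[255:365,225:395],None,fx=4,fy=4,interpolation=cv2.INTER_CUBIC))
for u,v in [(244,269),(378,280.5),(374,354),(238,342)]:
    w=onz("top",u,v,.104);print(w.round(4),w2b(w).round(4))
print(robot.sense()["ee_pos"], w2b(robot.sense()["ee_pos"]))
E
```

```text
[0.5964 0.1231 0.104 ] [0.0729 0.1404]
[ 0.5711 -0.108   0.104 ] [ 0.0809 -0.0919]
[ 0.4478 -0.0956  0.104 ] [-0.043  -0.0973]
[0.4725 0.1322 0.104 ] [-0.0511  0.1317]
[0.54236235 0.16326098 0.23499006] [0.01363593 0.1724839 ]
```

View pics/z4.png

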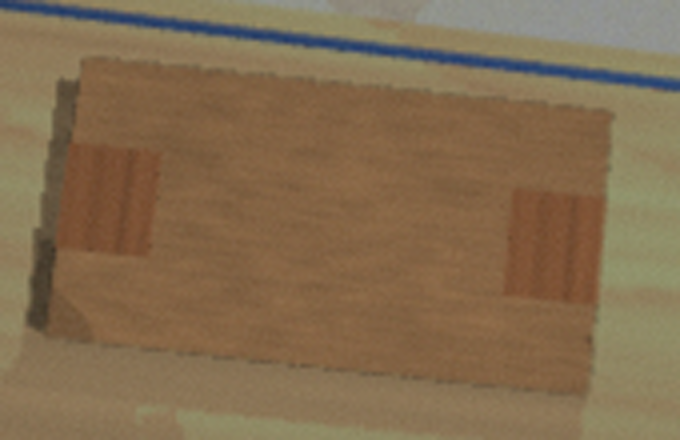

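```bash
cat >> h.py <<'E'
def fpush(n=6,dt=.02):
    r=[]
    for _ in range(n):
        robot.hold(dt);r.append(robot.sense()["force"][:2]@ey)
    return float(np.mean(r)),float(np.std(r))
E
python3 - <<'E'
from h import *
Q=quat(BA)
robot.move_straight(b2w(.013,.195,.235),rotation=Q,rate=.15)
robot.move_straight(b2w(.013,.18,.072),rate=.15)
f0=fpush(10)
print("zero",f0,robot.sense()["time"])
by=.165;robot.move_straight(b2w(.013,by,.072),rate=.06)
log=[]
while by>.060:
    by-=.005 if by>.135 else .009
    robot.move_straight(b2w(.013,by,.072),rate=.03 if by>.135 else .05)
    f=robot.sense()["force"][:2]@ey-f0[0]
    log.append((round(by,3),float(round(f,2))))
    if f>9: break
print(log,fpush(),w2b(robot.sense()["ee_pos"]),robot.sense()["time"])
import cv2
cv2.imwrite("pics/t4.png",robot.read_camera("top")[:,:,::-1])
E
```

```text
zero (-0.12514035601369383, 0.5313590684027155) 15.8833
[(0.16, 0.6), (0.155, -0.96), (0.15, 0.64), (0.145, 1.97), (0.14, 0.92), (0.135, 0.85), (0.126, -0.33), (0.117, 0.77), (0.108, -0.29), (0.099, 0.71), (0.09, 0.31), (0.081, -0.09), (0.072, 1.37), (0.063, 0.64), (0.054, 0.66)] (0.3017135758543536, 0.3096707564501461) [0.01298704 0.0536765 ] 21.2167
```

View pics/t4.png

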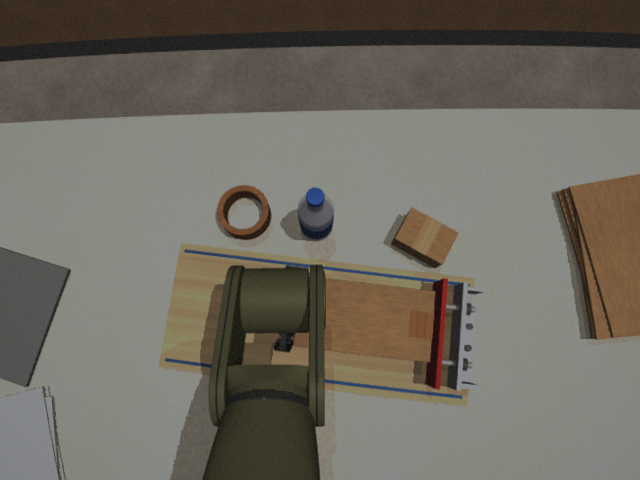

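The carton has slid along the board. Its top end is now close to the plate, with its edge at about (436,286) to (430,361). I'll zoom in to measure the gap.

```bash
python3 - <<'E'
from h import *
import cv2
im=cv2.imread("pics/t4.png")
cv2.imwrite("pics/z5.png",cv2.resize(im[270:400,390:490],None,fx=5,fy=5,interpolation=cv2.INTER_CUBIC))
E
```

```text
(no output)
```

View pics/z5.png

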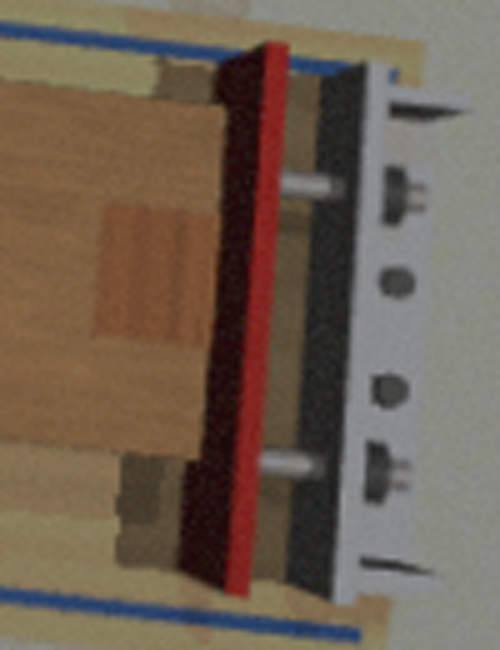

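```bash
python3 - <<'E'
from h import *
for u,v,z in [(226,106,.104),(202,460,.104),(265,42,.087),(227,590,.087)]:
    print(w2b(onz("top",390+u/5,270+v/5,z)).round(4))
E
```

```text
[ 0.0741 -0.1917]
[-0.0453 -0.1926]
[ 0.1004 -0.2082]
[-0.088  -0.2089]
```

The gap is about 16 mm. The carton is square to the plate within 0.5° and wholly in front of it. I'll close the gap gently, feeling for contact.

```bash
python3 - <<'E'
from h import *
f0=-.125
by=.0537
log=[]
while by>.022:
    by-=.003 if by>.0465 else .0006
    robot.move_straight(b2w(.013,by,.072),rate=.02 if by>.046 else .01)
    f,sd=fpush(3); f-=f0
    log.append((round(by*1000,1),round(f,1)))
    if f>3.5: break
print(log);print(fpush(),w2b(robot.sense()["ee_pos"]),robot.sense()["time"],robot.sense()["force"])
E
```

```text
[(50.7, 1.8), (47.7, 2.1), (44.7, 2.7), (44.1, 2.5), (43.5, 3.4), (42.9, 3.7)]
(2.703597412532574, 0.438490415713089) [0.01296573 0.04285332] 23.4833 [0.68949837 3.15282082 0.34438674]
```

```bash
python3 - <<'E'
from h import *
f0=-.125
by=.0429
log=[]
while by>.022:
    by-=.0007
    robot.move_straight(b2w(.013,by,.072),rate=.01)
    f,sd=fpush(3); f-=f0
    log.append((round(by*1000,1),round(f,1)))
    if f>4.7: break
print(log);print(fpush(),w2b(robot.sense()["ee_pos"]),robot.sense()["time"],robot.sense()["force"])
E
```

```text
[(42.2, 3.2), (41.5, 2.8), (40.8, 2.9), (40.1, 2.9), (39.4, 3.3), (38.7, 2.5), (38.0, 3.1), (37.3, 3.7), (36.6, 5.9)]
(6.3740968456601195, 0.31317505045663746) [0.01315974 0.03724942] 26.2833 [ 1.84743233  5.81297244 -0.89434992]
```

Contact was felt at a TCP y of about 37 mm, and sliding friction is about 2.9 N. I'll ramp up gently to roughly 11.5 N felt and hold.

```bash
python3 - <<'E'
from h import *
f0=-.125
by=.0366
log=[]
for i in range(14):
    by-=.0003
    robot.move_straight(b2w(.013,by,.072),rate=.01)
    f,sd=fpush(3); f-=f0
    log.append((round(by*1000,1),round(f,1)))
    if f>10.9: break
h=[]
for i in range(6):
    robot.hold(.2);h.append(round(fpush(2)[0]-f0,1))
s=robot.sense();print(log);print(h,w2b(s["ee_pos"]),s["time"],s["force"],s["torque"])
E
```

```text
[(36.3, 7.7), (36.0, 9.2), (35.7, 10.5), (35.4, 11.6)]
[11.7, 12.4, 11.9, 12.3, 11.6, 11.0] [0.01320781 0.03725252] 28.8833 [ 3.69986108  9.93362293 -0.97291874] [ 1.32787809 -0.19942158 -0.09740603]
```

```bash
python3 - <<'E'
from h import *
import cv2
robot.move_straight(b2w(.013,.039,.072),rate=.01)
robot.move_straight(b2w(.013,.10,.072),rate=.08)
robot.move_straight(b2w(.013,.14,.35),rate=.25)
robot.move_straight(b2w(-.02,.25,.40),rate=.25)
s=robot.sense();print(s["time"],s["force"])
for n in("scene","top"): cv2.imwrite(f"pics/{n}5.png",robot.read_camera(n)[:,:,::-1])
im=cv2.imread("pics/top5.png")
cv2.imwrite("pics/z6.png",cv2.resize(im[265:400,290:490],None,fx=4,fy=4,interpolation=cv2.INTER_CUBIC))
E
```

```text
32.2333 [-0.14228203  0.40279155 -0.5386865 ]
```

View pics/scene5.png

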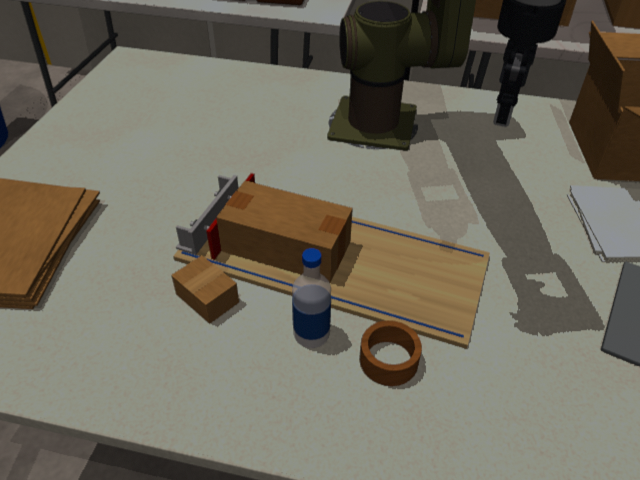

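View pics/z6.png

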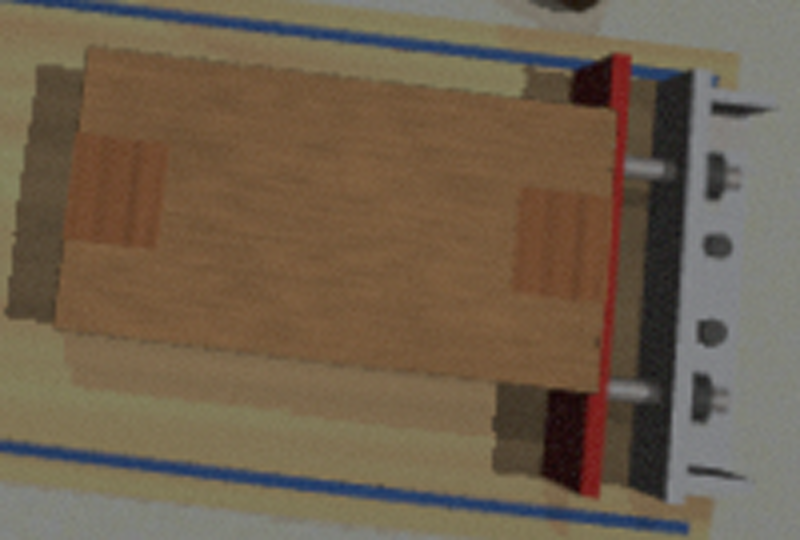

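The carton's end lies along the red plate, with its edge running from (614,110) to (598,392) in the zoomed picture. The plate shows on both sides of it, and the bystanders are in place. One numeric check before handing in.

```bash
python3 - <<'E'
from h import *
for u,v in [(615,110),(598,392)]: print(w2b(onz("top",290+u/4,265+v/4,.104)).round(4))
robot.close_job()
E
```

```text
[ 0.0735 -0.2067]
[-0.0452 -0.2081]
the job is handed in; nothing more can be done
```

The carton is tipped over, slid down the board and pressed home, and I handed the job in at about 32 s. It lies on its broad side with its top end against the red plate, and the gripper is well clear of it.

- **Tipping:** I pushed high on the back face with both fingers. The push stayed under 2 N, the foot didn't slip, and past the balance point the carton fell freely onto the board. I didn't measure how hard it landed.
- **Sliding and pressing:** Sliding took about 3 N. After feeling contact with the plate, I ramped up and held for about 1.5 s at 11–12.4 N felt. That leaves about 8–12 N on the plate, depending on how much of that friction was still acting.
- **Last checks:** In the top picture the carton's end is within about 2 mm of the plate face I measured at the start, which is about the calibration's accuracy. It is parallel to the plate within about 0.7°. It spans −45 to +74 mm in board x, inside the plate's −88 to +100 mm. The bottle, tape roll and small box look unmoved.
- **Not checked:** I read forces only between motion steps, so brief peaks during a step weren't recorded. No check disagreed.

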